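# Dry-fit two gate post heads on their stands

### The arm

A 6-joint arm with a two-finger parallel gripper is mounted at the origin on the work surface. World frame = base frame: x ahead of the robot, y to its left, z up, the work surface at z = 0. Lengths are in m, angles in degrees, forces in N, time in s.
With the tool pointing down it reaches from about 0.35 to 0.875 m from the base axis. Payload 4.2 kg.
Tool frame: the origin (TCP) lies at the very end of the fingers, on their centre line; the grasp point (between the pads) lies r.pinch_z behind it (r.pinch_z is the distance from the TCP to the grasp point, in m); y points along the fingers, z is the direction in which the jaws open and shut, and the axes are right-handed (so a half turn about y gives the same grasp; the last joint's range is limited). The gripper opens to 87 mm and grips with 3 to 60 N. Pads are 19 mm wide; open, the fingers measure 117 mm over their backs; the gripper's body (75 mm by 190 mm) begins 51 mm behind the grasp point.
Start: joints at [85.462, 22.042, 0.453, 0, -68.411, -14.817], TCP at [0.207, 0.59, 0.223] pointing down, gripper open.
Joint ranges: [-179.83, 179.83], [-69.29, 118.12], [-61.27, 80.66], [-181.25, 117.63], [-171.15, -9.14], [-177.46, 177.46]. Speed limits (degrees/s): [159.86, 159.86, 180, 180, 180, 180].

### API

Orientations are given as a 3x3 rotation matrix whose columns are the frame's x, y, z axes.
In Python, from station import sense, capture, camera_params, r gives the robot as it stands.
- The arm moves only by the tool move_arm, never from a script. Its argument "increments" is text: rows parted by semicolons, each of 7 numbers parted by spaces: the closure, from -1 (fully open) to 1 (shut), so that 0 is half open, then the shift along the tool's x, y, z in m, then the turn, a rotation vector about the tool's x, y, z in rad. In form: hand x y z wx wy wz; .... A call has 1 to 8 rows; each row is the pose to reach, as a shift and turn from the pose commanded when the call began, along the tool's axes at that moment; what a row does not reach only later rows make up. A row lasts 1/10 s, in which the tool goes at most 50 mm and 8.59 degrees, less where a joint would pass 70% of its speed; a pose out of reach is approached as far as the arm can. A call with a gripper value outside its range is refused whole. The fingers move at their own pace and stop on an object; the grip force is fixed at half the most. Time passes only in rows, so rows that repeat a pose let the fingers close. It gives the time, the measured TCP pose, the force and the opening at its end, in the units of the state.
- sense(): the state, without advancing time (a new reading comes with each control period).
- capture(name): name is "side" or "top"; returns (picture, depth): 480x640x3 uint8, red, green, blue; 480x640 float32, m along the optical axis (not along the pixel's ray), 0 where there is no reading.
- camera_params(name): a dict with "fx", "fy", "cx", "cy" (pixels), "distortion" ([k1, k2, p1, p2, k3] as OpenCV has them; the pictures are not rectified), "xyz" and "orientation" of the camera in the world. Camera axes: x right, y down, z forward; pixel columns grow to the right and rows downward; lengths in m; the calibration is good to about 2 mm. A picture is of the moment at which its call begins. camera_params takes no time and is no camera call.
- r.finish_job(): hands the job in, once; it reports no verdict.
The state is a dict: "time_s": time; "joints": joint angles; "joint_velocities": joint speeds; "effort": joint torques, N m; "tcp_pos": TCP position; "ee_rot": TCP orientation; "wrist_force": force on the tool from outside, world axes, zero at the start; "moment": the same for the moment, N m; "gripper_width": opening from 0.0 (shut) to 1.0 (fully open).
Only numpy, scipy, OpenCV 4.12 (cv2) and the standard library are available. Lean on these libraries where they do the work, as an engineer would, in place of code of your own. Each camera call takes 0.05 s, during which the arm holds its last target.

### The job

Put together the two gate post heads on the pins of the welding table, from the bottom up: on the blue stand the dark square rosette, then the brass collar, then the ball cap; on the yellow stand the red flange, then the green spire. Every part must sit flat on the one below with the pin inside it, and be let go; leave the jar, the can and the hammer where they are.

Things in the scene. Friction and masses are not known exactly. Their poses are not given: they have to be found in the camera images.
- blue_stand_foot (a point): Blue fixed assembly stand: a blue painted square plate 80 x 80 mm, 10 mm thick, bolted to the table, with an upright bare steel pin in its middle, 14 mm in diameter and standing 57 mm above the plate's top (the longer pin of the two). This point is the foot of the pin: on its axis, at the level of the plate's top face (10 mm above the table). z is up along the pin.
- yellow_stand_foot (a point): Yellow fixed assembly stand: a yellow painted square plate 80 x 80 mm, 10 mm thick, bolted to the table, with an upright bare steel pin in its middle, 14 mm in diameter and standing 33 mm above the plate's top (the shorter pin of the two). This point is the foot of the pin: on its axis, at the level of the plate's top face (10 mm above the table). z is up along the pin.
- rosette_mid (a point): Dark steel square rosette, loose, lying flat: 54 x 54 mm, 24 mm high, with a 28 mm wide square hole right through its middle; about 0.4 kg. Centre, half-way up (12 mm above its underside), on the hole's axis. z is up. x and y are parallel to its sides.
- collar_mid (a point): Brass collar, loose, lying flat: a round ring 46 mm in outer diameter, 24 mm high, with a 28 mm hole right through; about 0.2 kg. Centre, half-way up (12 mm above its underside), on the hole's axis. z is up.
- flange_mid (a point): Red painted flange, loose, lying flat: a round ring 58 mm in outer diameter, 24 mm high, with a 28 mm hole right through; about 0.35 kg. Centre, half-way up (12 mm above its underside), on the hole's axis. z is up.
- ball_cap_mid (a point): Pale silvery metal ball cap, loose, standing upright: a round neck 40 mm in diameter and 16 mm high carrying a ball-like head 48 mm in diameter, 60 mm high in all. The neck is open below: a socket 26 mm wide and 16 mm deep that goes over a pin. About 0.25 kg. This point is on its axis 38 mm above its underside, at the middle of the head, where its side is a straight band 48 mm in diameter and 16 mm high. z is up.
- spire_mid (a point): Green painted spire, loose, standing upright: a round body 36 mm in diameter and 38 mm high ending in a cone, 62 mm high in all. Open below: a socket 26 mm wide and 16 mm deep that goes over a pin. About 0.2 kg. This point is on its axis 25 mm above its underside, in the cylindrical part. z is up.
- jar_mid (a point): Bystander, not to be disturbed: small amber jar with a black cap, 50 mm in diameter, 60 mm high, loose. Its centre, 30 mm above the table.
- can_mid (a point): Bystander, not to be disturbed: small orange can with a white lid and pale label, 52 mm in diameter, 90 mm high, loose. Its centre, 45 mm above the table.
- hammer: Bystander, not to be disturbed: hammer about 260 mm long lying across the table beyond the stands. Its origin lies under its middle; x runs along the handle towards the head.
There are look-alikes about, which are no part of the job. Leave any purple look-alike of the part that bears flange_mid alone.

How it is judged:
By the outcome, as a careful person would: the job done as asked, in the order asked, and still so for the second after the job is handed in, with the robot touching nothing.
It also fails if it takes over 128 s, if anything falls off the work surface, if the arm or the gripper's body presses on something with over 40 N, if the wrist force passes 120 N, or if a joint passes its speed limit or range.

## Working session

There is one attempt and no reset: what is moved stays moved. The work goes in short steps, Python scripts to look and compute and a tool call to move; the robot and the scene stay as the last step left them, time stands still between calls to the robot, and variables do not carry over. Pictures are saved under pics/ and viewed, and the job is handed in when it is done.

Besides the shell and the picture viewer there is one more tool, called after "Emit:" as name(argument=value, ...) on one line, values as JSON. move_arm: Moves the arm, as the interface text tells. Its arguments: {"type":"object","properties":{"increments":{"type":"string"}},"required":["increments"]}

```bash
mkdir -p pics; ls
python3 - <<'E'
from station import sense,capture,camera_params,r
import cv2,numpy as np
s=sense();print({k:np.round(v,3).tolist() for k,v in s.items()}, r.pinch_z)
for n in("top","side"):
    p=camera_params(n);print(n,p)
    im,d=capture(n);cv2.imwrite(f"pics/{n}0.png",im[:,:,::-1]);np.save(f"{n}0.npy",d);np.save(f"{n}0i.npy",im)
E
```

```text
pics
{'time_s': 0.0, 'joints': [85.463, 22.09, 0.381, -0.028, -68.409, -14.816], 'joint_velocities': [-0.042, -0.082, 0.113, -0.075, 0.046, -0.026], 'effort': [0.001, -39.067, 18.74, 4.22, 0.011, -0.0], 'tcp_pos': [0.207, 0.589, 0.221], 'ee_rot': [[-0.943, -0.001, -0.332], [0.332, -0.002, -0.943], [-0.0, -1.0, 0.002]], 'wrist_force': [0.562, 0.122, 0.427], 'moment': [-0.016, -0.039, 0.022], 'gripper_width': 1.0} 0.0187
top {'fx': 607.4046479343781, 'fy': 607.4046479343781, 'cx': 320.970337440796, 'cy': 237.2113966639093, 'distortion': array([0.04508075, 0.        , 0.        , 0.        , 0.        ]), 'xyz': array([0.35037158, 0.00865142, 1.3979169 ]), 'orientation': array([[-0.01015838, -0.98486119,  0.17304695],
       [-0.99991519,  0.01141532,  0.00626988],
       [-0.00815035, -0.17296858, -0.98489362]])}
side {'fx': 592.6901040457569, 'fy': 592.6901040457569, 'cx': 324.1008097107494, 'cy': 235.33986795906398, 'distortion': array([0.06717714, 0.        , 0.        , 0.        , 0.        ]), 'xyz': array([ 0.36002132, -0.84347764,  0.96043244]), 'orientation': array([[ 0.96557164, -0.18214134,  0.18573082],
       [-0.25997047, -0.70119946,  0.66387851],
       [ 0.00931463, -0.68930679, -0.72440968]])}
```

View pics/top0.png

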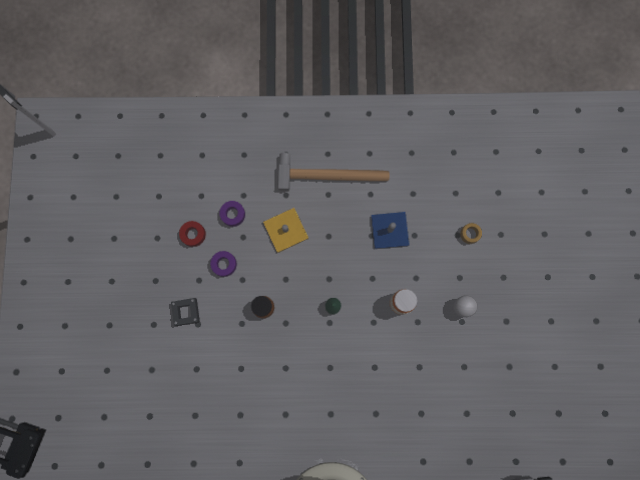

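View pics/side0.png

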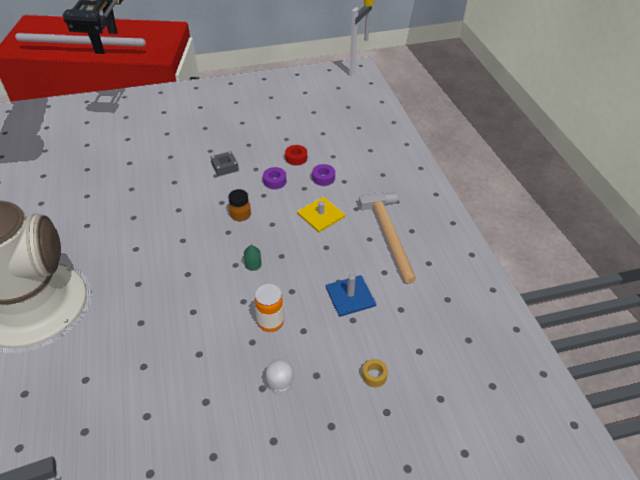

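```bash
cat > h.py <<'E'
import cv2,numpy as np
from station import sense,capture,camera_params,r
def rays(n,uv):
    p=camera_params(n);K=np.array([[p['fx'],0,p['cx']],[0,p['fy'],p['cy']],[0,0,1]])
    q=cv2.undistortPoints(np.asarray(uv,float).reshape(-1,1,2),K,p['distortion']).reshape(-1,2)
    d=np.c_[q,np.ones(len(q))]@np.array(p['orientation']).T
    return np.array(p['xyz']),d
def onplane(n,uv,z):
    o,d=rays(n,uv); return o+d*((z-o[2])/d[:,2])[:,None]
def cloud(n,depth):
    v,u=np.mgrid[:480,:640]; o,d=rays(n,np.c_[u.ravel(),v.ravel()])
    P=o+d*depth.reshape(-1,1); P[depth.ravel()==0]=np.nan
    return P.reshape(480,640,3)
def proj(n,P):
    p=camera_params(n);K=np.array([[p['fx'],0,p['cx']],[0,p['fy'],p['cy']],[0,0,1]])
    R=np.array(p['orientation']).T
    return cv2.projectPoints(np.asarray(P,float).reshape(-1,1,3),cv2.Rodrigues(R)[0],-R@np.array(p['xyz']),K,p['distortion'])[0].reshape(-1,2)
def look(n,tag):
    im,d=capture(n);cv2.imwrite(f"pics/{n}{tag}.png",im[:,:,::-1]);np.save(f"{n}{tag}.npy",d);np.save(f"{n}{tag}i.npy",im);return im,d
E
python3 - <<'E'
from h import *
im=np.load('top0i.npy');d=np.load('top0.npy');P=cloud('top',d)
print('table z',np.nanmedian(P[380:440,200:500,2]),np.nanstd(P[380:440,200:500,2]))
Ps=cloud('side',np.load('side0.npy'));print('side table',np.nanmedian(Ps[300:450,120:240,2]),np.nanstd(Ps[300:450,120:240,2]))
for k,(u,v) in dict(ros=(184,312),red=(192,234),pur1=(232,214),pur2=(223,264),yel=(285,230),blue=(390,230),col=(471,233),cap=(466,306),spire=(333,306),can=(404,301),jar=(263,307)).items():
    w=P[v-24:v+24,u-22:u+22].reshape(-1,3);w=w[w[:,2]>.016]
    c,s,a=cv2.minAreaRect((w[:,:2]*1000).astype(np.float32))
    print(k,len(w),np.round(c,1),np.round(s,1),round(a,1),'zmax',np.round(np.nanpercentile(w[:,2],[50,95]),4))
# zoom picture
a=cv2.resize(im[190:340,160:320,::-1],(800,750),interpolation=3)[:600]
cv2.imwrite('pics/z1.png',cv2.resize(im[190:335,160:320,::-1],(640,580),interpolation=3))
cv2.imwrite('pics/z2.png',cv2.resize(im[190:335,320:500,::-1],(720,580),interpolation=3))
E
```

```text
table z 0.00041885285678677775 0.0028657190794128323
side table 0.0002412714984103559 0.001821624580692808
ros 458 [426.6 326.9] [54.4 56. ] 9.4 zmax [0.0239 0.0286]
red 400 [595.4 297.1] [101.1  56.4] 63.6 zmax [0.0238 0.029 ]
pur1 388 [651.8 225.2] [56.  57.4] 68.3 zmax [0.0234 0.0281]
pur2 395 [542.7 261.4] [96.2 56.3] 64.9 zmax [0.0238 0.0289]
yel 62 [610.5 106.2] [74.7 68.7] 25.4 zmax [0.0314 0.0466]
blue 92 [ 608.3 -144. ] [82.7 70.6] 89.2 zmax [0.0327 0.0684]
col 209 [ 599.1 -327.7] [44.4 44.9] 85.5 zmax [0.0229 0.0287]
cap 396 [ 430.4 -300.7] [46.6 46.5] 66.3 zmax [0.0554 0.0622]
spire 205 [434.5  -6.8] [33.5 33.4] 89.4 zmax [0.0464 0.0586]
can 525 [ 440.5 -161.8] [50.3 50.3] 73.5 zmax [0.0891 0.0941]
jar 405 [433.2 150.1] [46.6 47.1] 12.9 zmax [0.0595 0.0647]
```

View pics/z1.png

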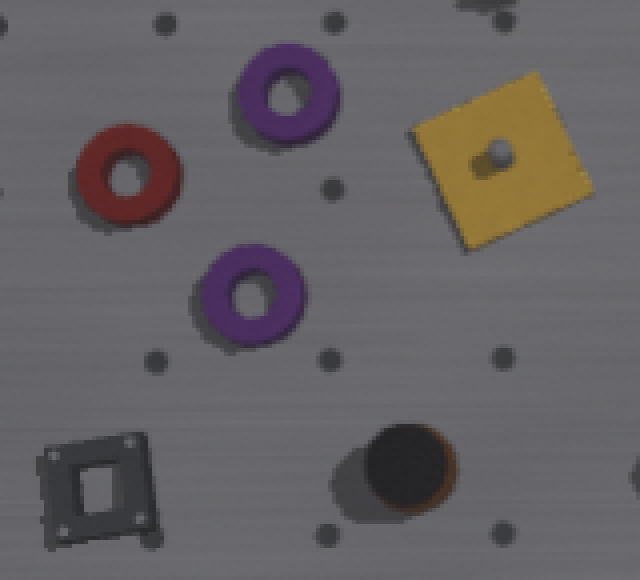

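View pics/z2.png

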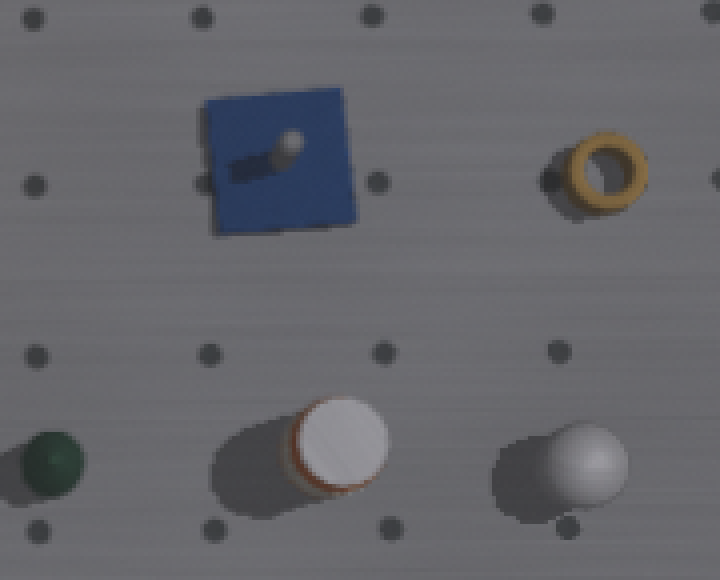

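```bash
cat > m.py <<'E'
from h import *
def circ(xy):
    A=np.c_[2*xy,np.ones(len(xy))];s=np.linalg.lstsq(A,(xy**2).sum(1),rcond=None)[0];return s[:2],np.sqrt(s[2]+s[0]**2+s[1]**2)
def measure(tag='0'):
  C={}
  for n in('top','side'): C[n]=(cloud(n,np.load(f'{n}{tag}.npy')),cv2.cvtColor(np.load(f'{n}{tag}i.npy'),cv2.COLOR_RGB2HSV))
  for n,(P,H) in C.items():
    for k,(x,y,z0,z1,R,fil) in dict(ros=(427,327,17,32,45,None),red=(600,313,17,32,36,'red'),col=(599,-328,17,32,32,None),cap=(430,-301,32,46,36,None),spire=(434,-7,12,40,30,None),
      yel=(607,102,6,15,62,'yel'),blue=(608,-146,6,15,62,'blue'),ypin=(607,102,18,50,25,None),bpin=(608,-146,18,75,25,None),can=(440,-162,85,97,40,None),jar=(433,150,55,67,40,None),pur1=(652,225,17,32,36,None),pur2=(542,254,17,32,36,None)).items():
        m=(np.hypot(P[...,0]*1000-x,P[...,1]*1000-y)<R)&(P[...,2]*1000>z0)&(P[...,2]*1000<z1)
        h,s=H[...,0],H[...,1]
        if fil=='red': m&=((h<8)|(h>172))&(s>110)
        if fil=='yel': m&=(h>15)&(h<32)&(s>100)
        if fil=='blue': m&=(h>100)&(h<125)&(s>120)
        w=P[m]*1000
        if len(w)<5: print(n,k,len(w));continue
        c,s_,a=cv2.minAreaRect(w[:,:2].astype(np.float32))
        print(n,k,len(w),np.round(c,1),np.round(s_,1),round(a,1),'mean',np.round(w.mean(0),1))
if __name__=='__main__': measure()
E
python3 m.py
```

```text
top ros 450 [426.6 326.9] [54.4 56. ] 9.4 mean [426.2 326.9  24. ]
top red 363 [605.3 315.9] [56.5 55.6] 70.1 mean [604.7 315.   23.8]
top col 202 [ 598.3 -327.2] [44.9 44.2] 37.1 mean [ 598.1 -327.6   23.4]
top cap 31 [ 432.1 -300.4] [43.5 46.7] 9.7 mean [ 430.4 -287.6   39.7]
top spire 35 [434.1  -6.8] [33.5 34.3] 89.4 mean [431.7  -7.5  34.9]
top yel 963 [613.1 101. ] [80.1 79. ] 24.5 mean [612.3 100.6  10.3]
top blue 842 [ 610.  -142.5] [78.9 77.4] 4.5 mean [ 609.3 -142.8   10.2]
top ypin 39 [611.7 101.6] [13.1 12.1] 63.3 mean [611.2 100.8  38.4]
top bpin 55 [ 608.6 -142.7] [12.  12.7] 89.6 mean [ 607.6 -141.9   54.5]
top can 390 [ 441.7 -163.4] [47.7 47. ] 9.1 mean [ 441.2 -163.1   90.1]
top jar 315 [434.7 151.1] [43.2 43. ] 44.7 mean [434.5 151.3  60.4]
top pur1 383 [651.8 225.2] [56.  57.4] 68.3 mean [651.3 224.7  23.5]
top pur2 337 [535.8 245.7] [51.1 55.8] 56.0 mean [536.1 246.   23.9]
side ros 298 [427.2 325.2] [56.2 63.2] 10.1 mean [426.4 322.5  22.7]
side red 245 [606.4 313.4] [53.8 59.2] 1.5 mean [606.5 310.8  22.6]
side col 363 [ 601.9 -329.2] [45.2 44.7] 23.4 mean [ 601.3 -330.4   23.8]
side cap 122 [ 427.4 -308.9] [33.5 47. ] 54.7 mean [ 429.4 -319.4   39.4]
side spire 173 [437.9 -15.9] [36.8 25.5] 13.4 mean [436.1 -20.8  27.4]
side yel 778 [615.6  98.2] [83.9 84.2] 26.1 mean [614.4  94.3  10. ]
side blue 1090 [ 612.5 -144.8] [80.1 82. ] 5.3 mean [ 610.8 -148.6   10.1]
side ypin 62 [615.8  95.7] [16.2 11.5] 75.5 mean [615.4  95.7  32.8]
side bpin 132 [ 612.7 -145.9] [12.6 13.7] 78.0 mean [ 611.7 -147.2   47.4]
side can 447 [ 444.3 -164.1] [48.6 47.6] 38.9 mean [ 443.9 -164.8   90.1]
side jar 231 [435.8 149.3] [48.  42.9] 72.8 mean [435.4 147.8  59.3]
side pur1 282 [653.8 222. ] [60.1 57. ] 87.6 mean [654.1 220.1  23. ]
side pur2 207 [539.3 243.5] [51. 54.] 49.2 mean [538.7 245.   23.1]
```

```bash
cat > go.py <<'E'
import sys
from h import *
from scipy.spatial.transform import Rotation as Ro
# go.py x y z(mm) jawyaw
s=sense();R=np.array(s['ee_rot']);p=np.array(s['tcp_pos'])
x,y,z,a=map(float,sys.argv[1:5])
t=np.array([x,y,z])/1000
cur=np.degrees(np.arctan2(R[1,2],R[0,2]))
d=(a-cur+90)%180-90
zz=np.array([np.cos(np.radians(cur+d)),np.sin(np.radians(cur+d)),0]);yy=np.array([0,0,-1.]);T=np.c_[np.cross(yy,zz),yy,zz]
print('t',round(s['time_s'],2),'tcp',np.round(p*1000,1),'jaw',round(cur,2),'tilt',np.round(np.degrees(R[2]),2),'F',np.round(s['wrist_force'],1),'w',round(s['gripper_width']*87,1),'j',np.round(s['joints'],0))
print('shift',np.round(R.T@(t-p),4),'rot',np.round(Ro.from_matrix(R.T@T).as_rotvec(),4))
E
python3 go.py 427.5 326 120 99.7
```

```text
t 0.1 tcp [206.9 589.2 221.6] jaw -109.37 tilt [-1.00e-02 -5.73e+01  1.10e-01] F [ 0.2 -0.4  0.1] w 87.0 j [ 85.  22.   0.  -0. -68. -15.]
shift [-0.2953  0.1019  0.175 ] rot [-1.900e-03 -5.073e-01  4.000e-04]
```

Emit:
move_arm(increments="-1 -0.295 0.102 0.175 0 -0.507 0; -1 -0.295 0.102 0.175 0 -0.507 0; -1 -0.295 0.102 0.175 0 -0.507 0; -1 -0.295 0.102 0.175 0 -0.507 0; -1 -0.295 0.102 0.175 0 -0.507 0; -1 -0.295 0.102 0.175 0 -0.507 0; -1 -0.295 0.102 0.175 0 -0.507 0; -1 -0.295 0.102 0.175 0 -0.507 0")

```text
time_s: 0.9
tcp_pos: [0.4282, 0.3219, 0.1182]
ee_rot: [[-0.987, -0.004, 0.163], [-0.163, -0.004, -0.987], [0.005, -1.0, 0.004]]
wrist_force: [-0.5, -0.0, 0.1]
gripper_width: 0.998
```

```bash
python3 go.py 427.5 326 5 99.7
```

```text
t 0.9 tcp [428.2 321.9 118.2] jaw -80.64 tilt [  0.26 -57.29   0.21] F [-0.5 -0.   0.1] w 86.8 j [ 54.  19. -20.  -0. -51.  45.]
shift [-0.0005  0.1132 -0.0045] rot [-0.0037 -0.0059  0.0045]
```

Emit:
move_arm(increments="-1 0 0.04 0 0 0 0; -1 0 0.075 0 0 0 0; -1 0 0.075 0 0 0 0; -1 0 0.075 0 0 0 0")

```text
time_s: 1.3
tcp_pos: [0.4275, 0.3272, 0.0457]
ee_rot: [[-0.986, -0.0, 0.169], [-0.169, -0.001, -0.986], [0.0, -1.0, 0.001]]
wrist_force: [-0.0, 1.0, 0.0]
gripper_width: 1.002
```

```bash
python3 go.py 427.5 326 5 99.7
```

```text
t 1.3 tcp [427.5 327.2  45.7] jaw -80.25 tilt [ 1.00e-02 -5.73e+01  5.00e-02] F [-0.  1.  0.] w 87.2 j [ 55.  25. -24.   0. -41.  45.]
shift [0.0002 0.0407 0.0011] rot [-0.001   0.001   0.0002]
```

Settles in a couple of rows. Descend and close.

Emit:
move_arm(increments="-1 0 0.02 0.001 0 0 0; -1 0 0.039 0.001 0 0 0; -1 0 0.04 0.001 0 0 0; 0 0 0.04 0.001 0 0 0; 1 0 0.04 0.001 0 0 0; 1 0 0.04 0.001 0 0 0; 1 0 0.04 0.001 0 0 0; 1 0 0.04 0.001 0 0 0")

```text
time_s: 2.1
tcp_pos: [0.4278, 0.3261, 0.0061]
ee_rot: [[-0.986, 0.001, 0.168], [-0.168, 0.001, -0.986], [-0.001, -1.0, -0.001]]
wrist_force: [-0.3, 1.1, 0.5]
gripper_width: 0.631
```

```bash
python3 go.py 427.5 326 130 99.7
```

```text
t 2.1 tcp [427.8 326.1   6.1] jaw -80.3 tilt [-4.00e-02 -5.73e+01 -4.00e-02] F [-0.3  1.1  0.5] w 54.9 j [ 55.  29. -26.   0. -35.  45.]
shift [ 2.000e-04 -1.239e-01 -1.000e-04] rot [ 0.0007 -0.0001 -0.0007]
```

Emit:
move_arm(increments="1 0 0 0 0 0 0; 1 0 0 0 0 0 0; 1 0 -0.02 0 0 0 0; 1 0 -0.05 0 0 0 0; 1 0 -0.09 0 0 0 0; 1 0 -0.125 0 0 0 0; 1 0 -0.125 0 0 0 0")

```text
time_s: 2.8
tcp_pos: [0.4295, 0.3279, 0.1348]
ee_rot: [[-0.986, 0.006, 0.169], [-0.169, 0.007, -0.986], [-0.007, -1.0, -0.006]]
wrist_force: [0.8, 0.8, -3.9]
gripper_width: 0.618
```

```bash
python3 go.py 611 -144 130 94.7
```

```text
t 2.8 tcp [429.5 327.9 134.8] jaw -80.27 tilt [ -0.43 -57.29  -0.34] F [ 0.8  0.8 -3.9] w 53.8 j [ 55.  18. -19.   0. -52.  45.]
shift [-0.099   0.0026  0.4958] rot [ 0.0063  0.0878 -0.0072]
```

Emit:
move_arm(increments="1 -0.004 0 0.02 0 0.02 0; 1 -0.012 0 0.06 0 0.05 0; 1 -0.02 0 0.1 0 0.087 0; 1 -0.029 0 0.145 0 0.087 0; 1 -0.038 0 0.19 0 0.087 0; 1 -0.047 0 0.235 0 0.087 0; 1 -0.056 0 0.28 0 0.087 0; 1 -0.065 0 0.325 0 0.087 0")

```text
time_s: 3.6
tcp_pos: [0.5449, 0.0143, 0.128]
ee_rot: [[-0.997, -0.005, 0.081], [-0.081, -0.0, -0.997], [0.005, -1.0, 0.0]]
wrist_force: [1.6, 0.9, -5.3]
gripper_width: 0.621
```

```bash
python3 go.py 611 -144 130 94.7
```

```text
t 3.6 tcp [544.9  14.3 128. ] jaw -85.34 tilt [  0.29 -57.3    0.  ] F [ 1.6  0.9 -5.3] w 54.0 j [ 19.  20. -18.  -0. -53.  76.]
shift [-0.053  -0.0023  0.1632] rot [-0.     -0.0006  0.005 ]
```

Emit:
move_arm(increments="1 -0.014 0 0.04 0 0 0; 1 -0.028 0 0.08 0 0 0; 1 -0.04 0 0.12 0 0 0; 1 -0.048 0 0.145 0 0 0; 1 -0.05 0 0.15 0 0 0; 1 -0.05 0 0.155 0 0 0; 1 -0.05 0 0.155 0 0 0; 1 -0.05 0 0.155 0 0 0")

```text
time_s: 4.4
tcp_pos: [0.6082, -0.133, 0.1299]
ee_rot: [[-0.997, -0.002, 0.083], [-0.083, 0.0, -0.997], [0.001, -1.0, -0.001]]
wrist_force: [1.0, -0.3, -4.5]
gripper_width: 0.62
```

```bash
python3 go.py 611 -144 90 94.7; python3 -c "
from h import *
look('top','1');im,d=look('side','1');cv2.imwrite('pics/s1z.png',cv2.resize(im[180:340,220:440,::-1],(770,560),interpolation=3))"
```

```text
t 4.4 tcp [ 608.2 -133.   129.9] jaw -85.24 tilt [ 8.00e-02 -5.73e+01 -3.00e-02] F [ 1.  -0.3 -4.5] w 53.9 j [  3.  26.  -7.  -0. -57.  92.]
shift [-0.0019  0.0399  0.0112] rot [0.0005 0.0011 0.0015]
```

View pics/s1z.png

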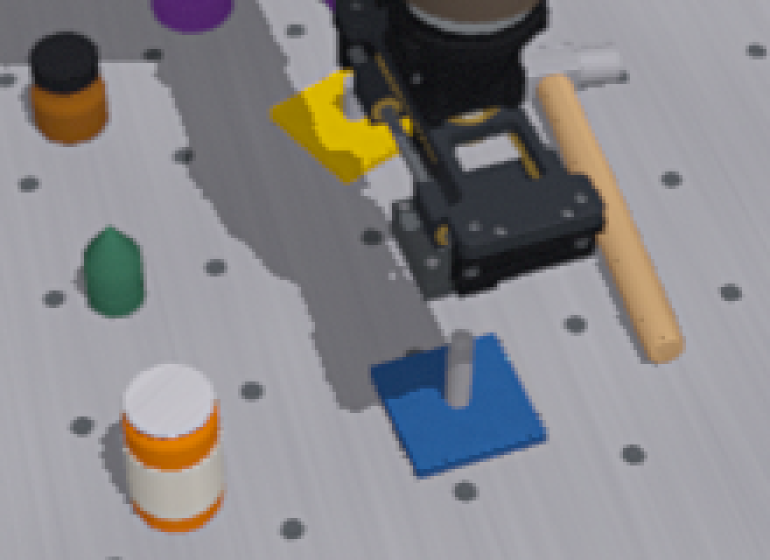

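```bash
python3 -c "
from h import *
s=sense();p=s['tcp_pos'];print(proj('side',[p,p+np.array([0,0,.07])]),proj('top',[p,p+np.array([0,0,.07])]))"
```

```text
[[349.32244603 250.45669431]
 [350.88112906 224.40281347]] [[391.1789366  219.91661613]
 [394.86016697 212.9228245 ]]
```

View pics/side1.png

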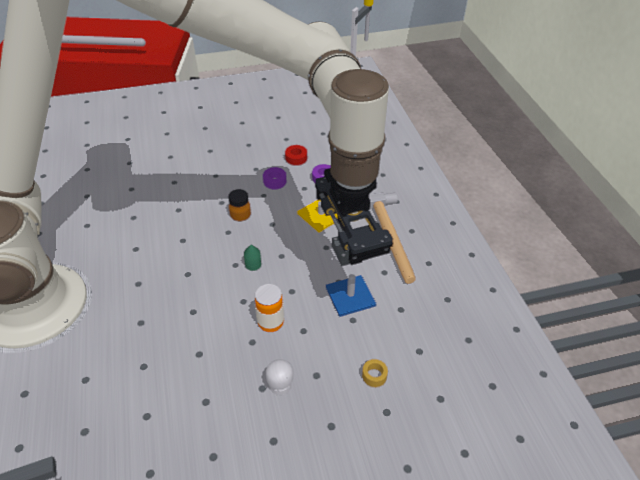

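View pics/top1.png

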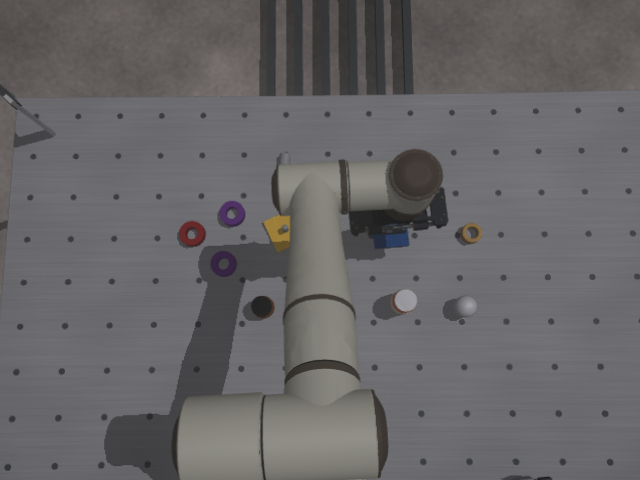

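Emit:
move_arm(increments="1 -0.002 0.01 0.01 0 0 0; 1 -0.002 0.02 0.01 0 0 0; 1 -0.002 0.04 0.01 0 0 0; 1 -0.002 0.04 0.01 0 0 0; 1 -0.002 0.04 0.01 0 0 0")

```text
time_s: 5.0
tcp_pos: [0.6113, -0.1439, 0.0897]
ee_rot: [[-0.997, -0.002, 0.082], [-0.082, -0.0, -0.997], [0.002, -1.0, 0.0]]
wrist_force: [1.7, 0.6, -4.0]
gripper_width: 0.617
```

```bash
python3 go.py 611 -144 17 94.7
```

```text
t 5.0 tcp [ 611.3 -143.9   89.7] jaw -85.29 tilt [ 1.20e-01 -5.73e+01  1.00e-02] F [ 1.7  0.6 -4. ] w 53.7 j [  1.  29.  -9.   0. -52.  93.]
shift [0.0002 0.0727 0.    ] rot [-0.0001  0.0003  0.002 ]
```

Emit:
move_arm(increments="1 0 0.015 0 0 0 0; 1 0 0.03 0 0 0 0; 1 0 0.045 0 0 0 0; 1 0 0.058 0 0 0 0; 1 0 0.066 0 0 0 0; 1 0 0.07 0 0 0 0; 1 0 0.072 0 0 0 0; 1 0 0.072 0 0 0 0")

```text
time_s: 5.8
tcp_pos: [0.6121, -0.1438, 0.0188]
ee_rot: [[-0.997, 0.001, 0.082], [-0.082, -0.0, -0.997], [-0.001, -1.0, 0.0]]
wrist_force: [0.1, 0.4, -3.5]
gripper_width: 0.615
```

```bash
python3 go.py 611 -144 16 94.7
```

```text
t 5.8 tcp [ 612.1 -143.8   18.8] jaw -85.28 tilt [-3.00e-02 -5.73e+01  1.00e-02] F [ 0.1  0.4 -3.5] w 53.5 j [  2.  34. -12.   0. -44.  93.]
shift [0.0011 0.0028 0.0001] rot [-0.0002  0.0003 -0.0006]
```

Wait for contact: lower 2 mm more, then open.

Emit:
move_arm(increments="1 0 0.001 0 0 0 0; 1 0 0.002 0 0 0 0; 1 0 0.002 0 0 0 0")

```text
time_s: 6.1
tcp_pos: [0.6118, -0.1438, 0.0167]
ee_rot: [[-0.997, 0.0, 0.082], [-0.082, 0.0, -0.997], [-0.0, -1.0, -0.0]]
wrist_force: [-0.4, -0.0, -4.5]
gripper_width: 0.617
```

Emit:
move_arm(increments="1 0 0.001 0 0 0 0; 1 0 0.001 0 0 0 0")

```text
time_s: 6.3
tcp_pos: [0.612, -0.1438, 0.0161]
ee_rot: [[-0.997, 0.001, 0.082], [-0.082, -0.0, -0.997], [-0.001, -1.0, 0.0]]
wrist_force: [-1.0, -0.2, -1.1]
gripper_width: 0.616
```

Contact (weight is being taken). Open and rise.

Emit:
move_arm(increments="0 0 0 0 0 0 0; -1 0 0 0 0 0 0; -1 0 0 0 0 0 0; -1 0 0 0 0 0 0; -1 0 -0.03 0 0 0 0; -1 0 -0.07 0 0 0 0; -1 0 -0.114 0 0 0 0; -1 0 -0.114 0 0 0 0")

```text
time_s: 7.1
tcp_pos: [0.6166, -0.1444, 0.1374]
ee_rot: [[-0.996, 0.015, 0.084], [-0.084, -0.002, -0.996], [-0.015, -1.0, 0.003]]
wrist_force: [1.4, 0.1, 0.6]
gripper_width: 0.991
```

```bash
python3 go.py 606.5 314.5 130 90
```

```text
t 7.1 tcp [ 616.6 -144.4  137.4] jaw -85.2 tilt [ -0.86 -57.29   0.19] F [1.4 0.1 0.6] w 86.2 j [  2.  26.  -6.   0. -57.  93.]
shift [-0.0283  0.0063 -0.4582] rot [-0.0027  0.0837 -0.0151]
```

Emit:
move_arm(increments="-1 -0.003 0 -0.04 0 0.02 0; -1 -0.006 0 -0.09 0 0.05 0; -1 -0.009 0 -0.14 0 0.08 0; -1 -0.012 0 -0.19 0 0.08 0; -1 -0.015 0 -0.24 0 0.08 0; -1 -0.018 0 -0.29 0 0.08 0; -1 -0.021 0 -0.34 0 0.08 0; -1 -0.024 0 -0.38 0 0.08 0")

```text
time_s: 7.9
tcp_pos: [0.6042, 0.2397, 0.1295]
ee_rot: [[-1.0, 0.001, 0.004], [-0.004, 0.0, -1.0], [-0.001, -1.0, -0.0]]
wrist_force: [0.5, 0.2, -0.5]
gripper_width: 1.002
```

```bash
python3 -c "
from h import *
im,d=look('side','2');cv2.imwrite('pics/s2z.png',cv2.resize(im[240:340,290:430,::-1],(700,500),interpolation=3))"; python3 go.py 606.5 314.5 130 90
```

```text
t 7.95 tcp [604.8 245.  129.3] jaw -89.51 tilt [ -0.18 -57.3   -0.14] F [2.2 2.7 1.3] w 86.7 j [ 36.  29.  -3.  -0. -58.  54.]
shift [-0.0022 -0.0005 -0.0694] rot [ 0.0024  0.0085 -0.0032]
```

View pics/s2z.png

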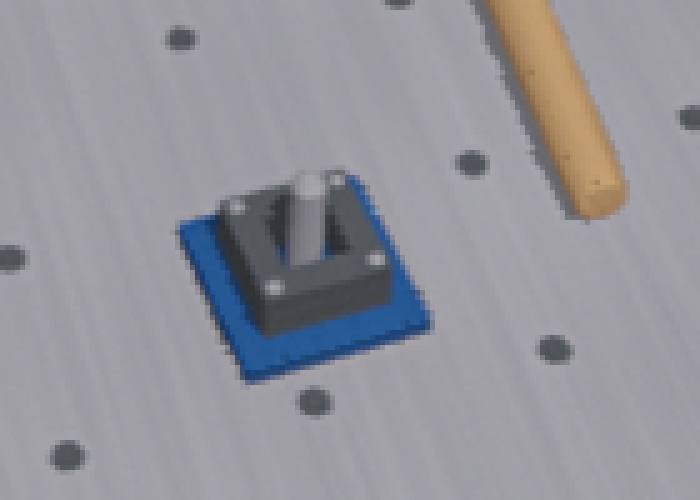

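Emit:
move_arm(increments="-1 -0.002 0 -0.03 0 0 0; -1 -0.002 0.02 -0.06 0 0 0; -1 -0.002 0.06 -0.068 0 0 0; -1 -0.002 0.08 -0.068 0 0 0; -1 -0.002 0.08 -0.068 0 0 0; -1 -0.002 0.08 -0.068 0 0 0")

```text
time_s: 8.55
tcp_pos: [0.6068, 0.3048, 0.0498]
ee_rot: [[-1.0, 0.001, 0.002], [-0.002, -0.0, -1.0], [-0.001, -1.0, 0.0]]
wrist_force: [0.3, 0.0, 0.6]
gripper_width: 1.003
```

```bash
python3 go.py 606.5 314.5 5 90;python3 -c "
from h import *
im,d=look('top','2');P=cloud('top',d)*1000
m=(np.hypot(P[...,0]-611,P[...,1]+144)<45)&(P[...,2]>28)&(P[...,2]<40);print(cv2.minAreaRect(P[m][:,:2].astype(np.float32)))"
```

```text
t 8.55 tcp [606.8 304.8  49.8] jaw -89.86 tilt [-3.00e-02 -5.73e+01  2.00e-02] F [0.3 0.  0.6] w 87.2 j [ 40.  36.  -3.   0. -51.  50.]
shift [ 0.0003  0.0448 -0.0098] rot [-0.0004  0.0025 -0.0006]
((609.4625244140625, -142.95587158203125), (55.224361419677734, 56.87875747680664), 3.252324104309082)
```

Emit:
move_arm(increments="-1 0 0 -0.01 0 0 0; -1 0 0.02 -0.01 0 0 0; -1 0 0.038 -0.01 0 0 0; -1 0 0.044 -0.01 0 0 0; 0 0 0.044 -0.01 0 0 0; 1 0 0.044 -0.01 0 0 0; 1 0 0.044 -0.01 0 0 0; 1 0 0.044 -0.01 0 0 0")

```text
time_s: 9.4
tcp_pos: [0.6069, 0.3153, 0.0067]
ee_rot: [[-1.0, 0.002, 0.002], [-0.002, 0.001, -1.0], [-0.002, -1.0, -0.001]]
wrist_force: [0.4, 0.6, 0.4]
gripper_width: 0.719
```

Emit:
move_arm(increments="1 0 0 0 0 0 0; 1 0 0 0 0 0 0; 1 0 -0.02 0 0 0 0; 1 0 -0.05 0 0 0 0; 1 0 -0.09 0 0 0 0; 1 0 -0.11 0 0 0 0; 1 0 -0.11 0 0 0 0")

```text
time_s: 10.1
tcp_pos: [0.6076, 0.3158, 0.1186]
ee_rot: [[-1.0, 0.005, 0.002], [-0.002, 0.004, -1.0], [-0.005, -1.0, -0.004]]
wrist_force: [-0.4, 0.6, -4.6]
gripper_width: 0.669
```

```bash
python3 go.py 614 99.8 110 90
```

```text
t 10.1 tcp [607.6 315.8 118.6] jaw -89.87 tilt [ -0.27 -57.29  -0.21] F [-0.4  0.6 -4.6] w 58.2 j [ 41.  32.   2.   0. -59.  49.]
shift [-0.0059  0.0078  0.2161] rot [ 0.0037  0.0023 -0.0047]
```

Emit:
move_arm(increments="1 -0.001 0 0.02 0 0 0; 1 -0.002 0 0.06 0 0 0; 1 -0.003 0 0.1 0 0 0; 1 -0.004 0 0.145 0 0 0; 1 -0.005 0 0.185 0 0 0; 1 -0.006 0 0.205 0 0 0; 1 -0.006 0 0.215 0 0 0; 1 -0.006 0 0.215 0 0 0")

```text
time_s: 10.9
tcp_pos: [0.6114, 0.0981, 0.1135]
ee_rot: [[-1.0, -0.004, -0.0], [0.0, -0.001, -1.0], [0.004, -1.0, 0.001]]
wrist_force: [-0.2, 1.5, -5.1]
gripper_width: 0.666
```

```bash
python3 go.py 614 99.8 65 90
```

```text
t 10.9 tcp [611.4  98.1 113.5] jaw -90.02 tilt [  0.23 -57.3    0.07] F [-0.2  1.5 -5.1] w 58.0 j [ 24.  27.  -8.  -0. -55.  66.]
shift [-0.0028  0.0485 -0.0018] rot [-0.0012 -0.0003  0.004 ]
```

Emit:
move_arm(increments="1 -0.001 0.015 0 0 0 0; 1 -0.001 0.035 0 0 0 0; 1 -0.001 0.048 0 0 0 0; 1 -0.001 0.048 0 0 0 0; 1 -0.001 0.048 0 0 0 0")

```text
time_s: 11.4
tcp_pos: [0.614, 0.1006, 0.0673]
ee_rot: [[-1.0, -0.0, 0.004], [-0.004, -0.001, -1.0], [0.0, -1.0, 0.001]]
wrist_force: [0.5, -0.2, -3.4]
gripper_width: 0.669
```

```bash
python3 go.py 614 99.8 17 90
```

```text
t 11.4 tcp [614.  100.6  67.3] jaw -89.8 tilt [ 1.00e-02 -5.73e+01  3.00e-02] F [ 0.5 -0.2 -3.4] w 58.2 j [ 24.  30. -11.   0. -49.  66.]
shift [-0.0001  0.0503  0.0008] rot [-0.0005  0.0035  0.0002]
```

Emit:
move_arm(increments="1 0 0.015 0.001 0 0 0; 1 0 0.03 0.001 0 0 0; 1 0 0.042 0.001 0 0 0; 1 0 0.048 0.001 0 0 0; 1 0 0.05 0.001 0 0 0; 1 0 0.051 0.001 0 0 0; 1 0 0.051 0.001 0 0 0")

```text
time_s: 12.1
tcp_pos: [0.6143, 0.0991, 0.0171]
ee_rot: [[-1.0, 0.001, 0.002], [-0.002, 0.0, -1.0], [-0.001, -1.0, -0.0]]
wrist_force: [-0.0, -0.1, -3.8]
gripper_width: 0.671
```

Emit:
move_arm(increments="1 0 0.001 0 0 0 0; 1 0 0.001 0 0 0 0")

```text
time_s: 12.3
tcp_pos: [0.6145, 0.0991, 0.0165]
ee_rot: [[-1.0, 0.002, 0.002], [-0.002, 0.0, -1.0], [-0.002, -1.0, -0.0]]
wrist_force: [-0.0, -0.4, -1.7]
gripper_width: 0.668
```

Contact beginning; release and rise.

Emit:
move_arm(increments="0.3 0 0.0005 0 0 0 0; -0.5 0 0.0005 0 0 0 0; -1 0 0 0 0 0 0; -1 0 0 0 0 0 0; -1 0 -0.03 0 0 0 0; -1 0 -0.07 0 0 0 0; -1 0 -0.1 0 0 0 0; -1 0 -0.1 0 0 0 0")

```text
time_s: 13.1
tcp_pos: [0.6172, 0.0999, 0.1211]
ee_rot: [[-1.0, 0.011, 0.003], [-0.003, 0.003, -1.0], [-0.011, -1.0, -0.003]]
wrist_force: [0.7, -0.1, 0.0]
gripper_width: 0.996
```

```bash
python3 go.py 435.6 -7.8 115 90
```

```text
t 13.1 tcp [617.2  99.9 121.1] jaw -89.81 tilt [ -0.62 -57.29  -0.17] F [ 0.7 -0.1  0. ] w 86.7 j [ 24.  27.  -8.   0. -55.  66.]
shift [0.182  0.0038 0.1071] rot [ 0.0031  0.0033 -0.0108]
```

Emit:
move_arm(increments="-1 0.04 0 0.023 0 0 0; -1 0.08 0 0.047 0 0 0; -1 0.12 0 0.07 0 0 0; -1 0.155 0 0.09 0 0 0; -1 0.177 0 0.103 0 0 0; -1 0.179 0 0.106 0 0 0; -1 0.179 0 0.106 0 0 0; -1 0.179 0 0.106 0 0 0")

```text
time_s: 13.9
tcp_pos: [0.4363, -0.007, 0.1156]
ee_rot: [[-1.0, 0.001, 0.002], [-0.002, 0.0, -1.0], [-0.001, -1.0, -0.0]]
wrist_force: [0.7, 0.2, 0.2]
gripper_width: 0.998
```

```bash
python3 go.py 435.6 -7.8 7 90;python3 -c "
from h import *
im,d=look('side','3');cv2.imwrite('pics/s3z.png',cv2.resize(im[160:260,260:400,::-1],(700,500),interpolation=3))
"
```

```text
t 13.9 tcp [436.3  -7.  115.6] jaw -89.86 tilt [-7.00e-02 -5.73e+01 -1.00e-02] F [0.7 0.2 0.2] w 86.8 j [ 21.  11. -34.   0. -46.  70.]
shift [0.0008 0.1086 0.0008] rot [ 0.0002  0.0025 -0.0012]
```

View pics/s3z.png

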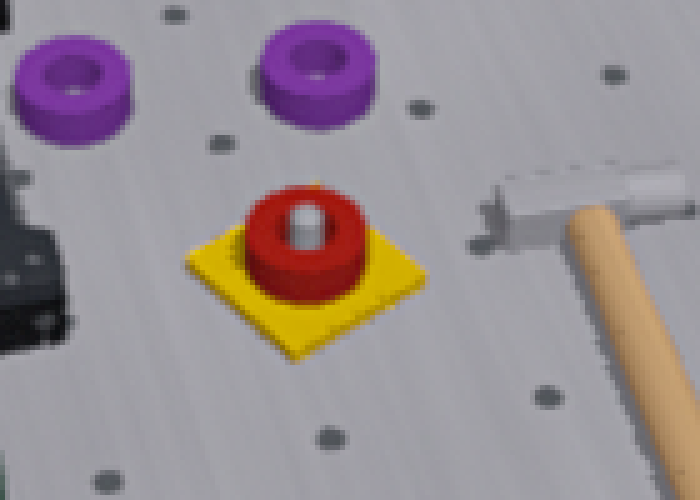

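Emit:
move_arm(increments="-1 0.001 0.03 0.001 0 0 0; -1 0.001 0.065 0.001 0 0 0; -1 0.001 0.095 0.001 0 0 0; -1 0.001 0.107 0.001 0 0 0; -1 0.001 0.107 0.001 0 0 0; 0 0.001 0.107 0.001 0 0 0; 1 0.001 0.107 0.001 0 0 0; 1 0.001 0.107 0.001 0 0 0")

```text
time_s: 14.75
tcp_pos: [0.435, -0.0081, 0.0094]
ee_rot: [[-1.0, 0.002, 0.002], [-0.002, 0.001, -1.0], [-0.002, -1.0, -0.001]]
wrist_force: [0.7, 0.5, 0.1]
gripper_width: 0.812
```

Emit:
move_arm(increments="1 0 0 0 0 0 0; 1 0 0 0 0 0 0; 1 0 0 0 0 0 0; 1 0 0 0 0 0 0")

```text
time_s: 15.15
tcp_pos: [0.434, -0.0085, 0.0087]
ee_rot: [[-1.0, 0.0, 0.002], [-0.002, 0.0, -1.0], [-0.0, -1.0, -0.0]]
wrist_force: [0.2, -0.4, -0.4]
gripper_width: 0.447
```

Emit:
move_arm(increments="1 0 0 0 0 0 0; 1 0 0 0 0 0 0; 1 0 -0.02 0 0 0 0; 1 0 -0.05 0 0 0 0; 1 0 -0.09 0 0 0 0; 1 0 -0.11 0 0 0 0; 1 0 -0.11 0 0 0 0; 1 0 -0.11 0 0 0 0")

```text
time_s: 15.95
tcp_pos: [0.4332, -0.0085, 0.118]
ee_rot: [[-1.0, -0.001, 0.002], [-0.002, 0.0, -1.0], [0.001, -1.0, -0.0]]
wrist_force: [0.2, 0.0, -1.8]
gripper_width: 0.403
```

```bash
python3 go.py 614 99.8 115 90
```

```text
t 15.95 tcp [433.2  -8.5 118. ] jaw -89.91 tilt [ 6.00e-02 -5.73e+01 -2.00e-02] F [ 0.2  0.  -1.8] w 35.0 j [ 20.  10. -34.  -0. -46.  70.]
shift [-0.181   0.0028 -0.1081] rot [0.0003 0.0016 0.001 ]
```

Emit:
move_arm(increments="1 -0.015 0 -0.009 0 0 0; 1 -0.05 0 -0.03 0 0 0; 1 -0.09 0 -0.054 0 0 0; 1 -0.13 0 -0.078 0 0 0; 1 -0.16 0 -0.096 0 0 0; 1 -0.178 0 -0.107 0 0 0; 1 -0.181 0 -0.108 0 0 0; 1 -0.181 0 -0.108 0 0 0")

```text
time_s: 16.75
tcp_pos: [0.6134, 0.0996, 0.1155]
ee_rot: [[-1.0, -0.005, 0.002], [-0.002, -0.002, -1.0], [0.005, -1.0, 0.002]]
wrist_force: [-0.8, -0.5, -2.7]
gripper_width: 0.404
```

```bash
python3 -c "
from h import *
im,d=look('side','4');cv2.imwrite('pics/s4z.png',cv2.resize(im[130:260,250:430,::-1],(720,520),interpolation=3))
"; python3 go.py 613.5 99.8 60 90
```

```text
t 16.8 tcp [613.1  99.3 116.3] jaw -89.9 tilt [  0.27 -57.3    0.08] F [-1.1 -0.4 -0.8] w 35.4 j [ 24.  27.  -8.  -0. -55.  66.]
shift [-0.0007  0.0563 -0.0006] rot [-0.0015  0.0017  0.0047]
```

View pics/s4z.png

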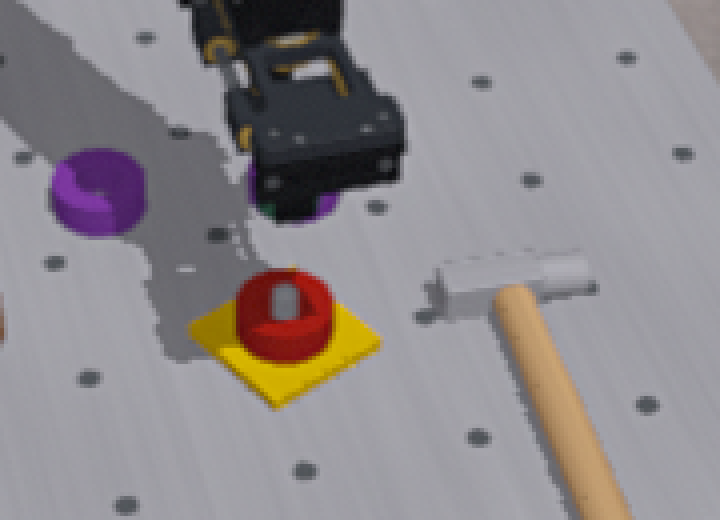

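Emit:
move_arm(increments="1 0 0.015 -0.0005 0 0 0; 1 0 0.035 -0.0005 0 0 0; 1 0 0.052 -0.0005 0 0 0; 1 0 0.056 -0.0005 0 0 0; 1 0 0.056 -0.0005 0 0 0; 1 0 0.056 -0.0005 0 0 0")

```text
time_s: 17.4
tcp_pos: [0.6151, 0.1003, 0.0635]
ee_rot: [[-1.0, 0.001, 0.002], [-0.002, 0.0, -1.0], [-0.001, -1.0, -0.0]]
wrist_force: [-0.4, -0.2, -1.7]
gripper_width: 0.405
```

```bash
python3 go.py 614 99.8 44 90
```

```text
t 17.4 tcp [615.1 100.3  63.5] jaw -89.87 tilt [-8.00e-02 -5.73e+01 -1.00e-02] F [-0.4 -0.2 -1.7] w 35.2 j [ 24.  30. -11.   0. -49.  66.]
shift [0.0011 0.0195 0.0005] rot [ 0.0002  0.0023 -0.0014]
```

Emit:
move_arm(increments="1 0.001 0.008 0.0005 0 0 0; 1 0.001 0.014 0.0005 0 0 0; 1 0.001 0.018 0.0005 0 0 0; 1 0.001 0.02 0.0005 0 0 0; 1 0.001 0.02 0.0005 0 0 0")

```text
time_s: 17.9
tcp_pos: [0.6137, 0.0999, 0.0427]
ee_rot: [[-1.0, -0.0, 0.002], [-0.002, -0.0, -1.0], [0.0, -1.0, 0.0]]
wrist_force: [-1.5, 0.2, -0.5]
gripper_width: 0.401
```

Emit:
move_arm(increments="1 0 0.0005 0 0 0 0; 1 0 0.0005 0 0 0 0")

```text
time_s: 18.1
tcp_pos: [0.6138, 0.0999, 0.0427]
ee_rot: [[-1.0, 0.0, 0.002], [-0.002, -0.0, -1.0], [-0.0, -1.0, 0.0]]
wrist_force: [-3.3, 0.6, 3.0]
gripper_width: 0.402
```

Contact at the expected height (42.7 mm, +3 N). Release.

Emit:
move_arm(increments="0 0 0 0 0 0 0; -1 0 0 0 0 0 0; -1 0 0 0 0 0 0; -1 0 0 0 0 0 0; -1 0 0 0 0 0 0; -1 0 -0.03 0 0 0 0; -1 0 -0.075 0 0 0 0; -1 0 -0.1 0 0 0 0")

```text
time_s: 18.9
tcp_pos: [0.6154, 0.1002, 0.1455]
ee_rot: [[-1.0, 0.005, 0.003], [-0.003, 0.001, -1.0], [-0.005, -1.0, -0.001]]
wrist_force: [0.8, 0.5, 0.1]
gripper_width: 0.979
```

```bash
python3 go.py 600 -328.5 140 90
```

```text
t 18.9 tcp [615.4 100.2 145.5] jaw -89.83 tilt [-2.70e-01 -5.73e+01 -5.00e-02] F [0.8 0.5 0.1] w 85.2 j [ 24.  25.  -6.   0. -58.  66.]
shift [0.0166 0.005  0.4287] rot [ 0.0009  0.0029 -0.0048]
```

Emit:
move_arm(increments="-1 0.002 0 0.04 0 0 0; -1 0.004 0 0.09 0 0 0; -1 0.006 0 0.14 0 0 0; -1 0.008 0 0.19 0 0 0; -1 0.01 0 0.24 0 0 0; -1 0.012 0 0.29 0 0 0; -1 0.014 0 0.34 0 0 0; -1 0.016 0 0.385 0 0 0")

```text
time_s: 19.7
tcp_pos: [0.5982, -0.2875, 0.142]
ee_rot: [[-1.0, 0.0, 0.002], [-0.002, -0.0, -1.0], [-0.0, -1.0, 0.0]]
wrist_force: [0.8, -0.3, 0.9]
gripper_width: 0.998
```

Emit:
move_arm(increments="-1 0 0 0.035 0 0 0; -1 0 0.01 0.043 0 0 0; -1 0 0.04 0.043 0 0 0; -1 0 0.08 0.043 0 0 0; -1 0 0.095 0.043 0 0 0; -1 0 0.095 0.043 0 0 0; -1 0 0.095 0.043 0 0 0")

```text
time_s: 20.4
tcp_pos: [0.5998, -0.3281, 0.0481]
ee_rot: [[-1.0, 0.001, 0.004], [-0.004, -0.001, -1.0], [-0.001, -1.0, 0.001]]
wrist_force: [-0.5, -0.2, 0.5]
gripper_width: 0.996
```

```bash
python3 -c "
from h import *
im,d=look('side','5');cv2.imwrite('pics/s5z.png',cv2.resize(im[160:260,260:400,::-1],(700,500),interpolation=3))
cv2.imwrite('pics/s5.png',im[:,:,::-1])
"; python3 go.py 600 -328.5 6 90
```

```text
t 20.45 tcp [ 600.3 -328.3   49.1] jaw -89.8 tilt [ -0.18 -57.3    0.09] F [ 0.1 -0.7  0.7] w 87.0 j [-15.  36.  -2.   0. -51. 105.]
shift [0.0005 0.0431 0.0002] rot [-0.0016  0.0034 -0.0032]
```

View pics/s5z.png

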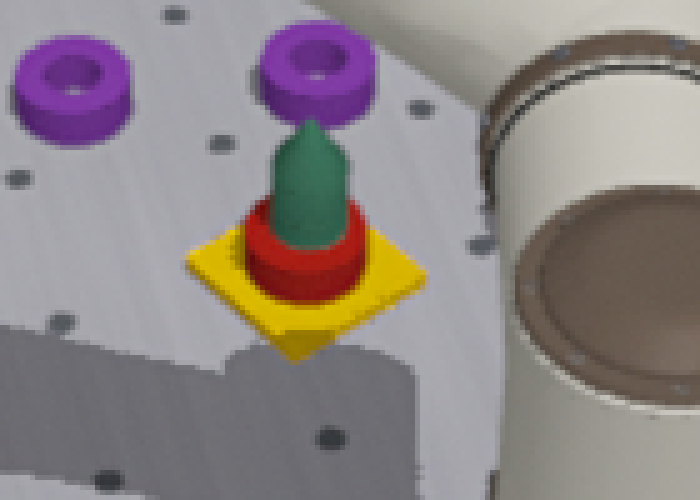

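View pics/s5.png

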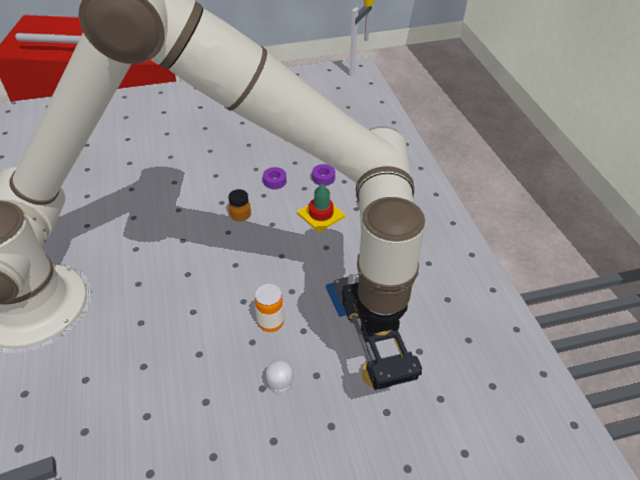

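Emit:
move_arm(increments="-1 0 0.02 0 0 0 0; -1 0 0.037 0 0 0 0; -1 0 0.042 0 0 0 0; -1 0 0.042 0 0 0 0; 0 0 0.042 0 0 0 0; 1 0 0.042 0 0 0 0; 1 0 0.042 0 0 0 0; 1 0 0.042 0 0 0 0")

```text
time_s: 21.25
tcp_pos: [0.599, -0.3282, 0.0057]
ee_rot: [[-1.0, 0.001, 0.002], [-0.002, -0.0, -1.0], [-0.001, -1.0, 0.0]]
wrist_force: [-0.0, 0.0, -0.8]
gripper_width: 0.723
```

Emit:
move_arm(increments="1 0 0 0 0 0 0; 1 0 0 0 0 0 0; 1 0 0 0 0 0 0; 1 0 0 0 0 0 0")

```text
time_s: 21.65
tcp_pos: [0.5988, -0.3281, 0.0051]
ee_rot: [[-1.0, 0.0, 0.002], [-0.002, -0.0, -1.0], [-0.0, -1.0, 0.0]]
wrist_force: [-0.3, -0.3, -0.3]
gripper_width: 0.509
```

Emit:
move_arm(increments="1 0 -0.02 0 0 0 0; 1 0 -0.05 0 0 0 0; 1 0 -0.09 0 0 0 0; 1 0 -0.12 0 0 0 0; 1 0 -0.12 0 0 0 0; 1 0 -0.12 0 0 0 0")

```text
time_s: 22.25
tcp_pos: [0.5983, -0.3277, 0.1248]
ee_rot: [[-1.0, 0.0, 0.002], [-0.002, 0.001, -1.0], [-0.0, -1.0, -0.001]]
wrist_force: [-0.1, -0.7, -3.0]
gripper_width: 0.514
```

```bash
python3 go.py 611.5 -143.8 130 90
```

```text
t 22.25 tcp [ 598.3 -327.7  124.8] jaw -89.9 tilt [ -0.   -57.3   -0.06] F [-0.1 -0.7 -3. ] w 44.7 j [-15.  32.   2.  -0. -60. 105.]
shift [-0.0135 -0.005  -0.1838] rot [ 0.001   0.0017 -0.0001]
```

Emit:
move_arm(increments="1 -0.002 0 -0.02 0 0 0; 1 -0.004 0 -0.06 0 0 0; 1 -0.007 0 -0.1 0 0 0; 1 -0.01 0 -0.14 0 0 0; 1 -0.012 0 -0.17 0 0 0; 1 -0.013 0 -0.184 0 0 0; 1 -0.013 0 -0.184 0 0 0; 1 -0.013 0 -0.184 0 0 0")

```text
time_s: 23.05
tcp_pos: [0.6106, -0.1444, 0.1237]
ee_rot: [[-1.0, -0.003, 0.002], [-0.002, -0.0, -1.0], [0.003, -1.0, 0.0]]
wrist_force: [0.5, 0.0, -2.2]
gripper_width: 0.512
```

```bash
python3 go.py 610.5 -144 85 90
```

```text
t 23.05 tcp [ 610.6 -144.4  123.7] jaw -89.88 tilt [  0.15 -57.3    0.  ] F [ 0.5  0.  -2.2] w 44.5 j [  1.  27.  -7.  -0. -56.  89.]
shift [ 0.      0.0387 -0.0004] rot [-0.      0.0022  0.0026]
```

Emit:
move_arm(increments="1 0 0.02 0 0 0 0; 1 0 0.04 0 0 0 0; 1 0 0.052 0 0 0 0; 1 0 0.064 0 0 0 0; 1 0 0.074 0 0 0 0; 1 0 0.08 0 0 0 0; 1 0 0.082 0 0 0 0; 1 0 0.082 0 0 0 0")

```text
time_s: 23.85
tcp_pos: [0.6115, -0.1441, 0.0431]
ee_rot: [[-1.0, 0.0, 0.002], [-0.002, -0.0, -1.0], [-0.0, -1.0, 0.0]]
wrist_force: [0.3, -0.3, -2.7]
gripper_width: 0.51
```

```bash
python3 go.py 610.5 -144 39 90
```

```text
t 23.85 tcp [ 611.5 -144.1   43.1] jaw -89.87 tilt [-2.00e-02 -5.73e+01  1.00e-02] F [ 0.3 -0.3 -2.7] w 44.3 j [  1.  32. -11.   0. -47.  89.]
shift [ 0.001   0.0041 -0.0001] rot [-0.0001  0.0023 -0.0003]
```

Emit:
move_arm(increments="1 0.001 0.002 0 0 0 0; 1 0.001 0.003 0 0 0 0; 1 0.001 0.004 0 0 0 0; 1 0.001 0.004 0 0 0 0")

```text
time_s: 24.25
tcp_pos: [0.6103, -0.144, 0.0391]
ee_rot: [[-1.0, 0.0, 0.002], [-0.002, 0.0, -1.0], [-0.0, -1.0, -0.0]]
wrist_force: [0.2, 0.8, -3.2]
gripper_width: 0.513
```

Emit:
move_arm(increments="1 0 0.001 0 0 0 0; 1 0 0.001 0 0 0 0")

```text
time_s: 24.45
tcp_pos: [0.6104, -0.1441, 0.039]
ee_rot: [[-1.0, 0.0, 0.003], [-0.003, -0.0, -1.0], [-0.0, -1.0, 0.0]]
wrist_force: [-1.5, 1.5, 5.0]
gripper_width: 0.514
```

Contact at 39.0 mm, as expected. Release.

Emit:
move_arm(increments="0 0 -0.0005 0 0 0 0; -1 0 -0.0005 0 0 0 0; -1 0 -0.0005 0 0 0 0; -1 0 -0.0005 0 0 0 0; -1 0 -0.0005 0 0 0 0; -1 0 -0.03 0 0 0 0; -1 0 -0.075 0 0 0 0; -1 0 -0.1 0 0 0 0")

```text
time_s: 25.25
tcp_pos: [0.6119, -0.1444, 0.1415]
ee_rot: [[-1.0, 0.005, 0.003], [-0.003, -0.001, -1.0], [-0.005, -1.0, 0.001]]
wrist_force: [0.5, 0.6, 0.5]
gripper_width: 0.983
```

```bash
python3 go.py 431.7 -301.7 140 90
```

```text
t 25.25 tcp [ 611.9 -144.4  141.5] jaw -89.83 tilt [ -0.27 -57.3    0.06] F [0.5 0.6 0.5] w 85.5 j [  1.  26.  -6.   0. -58.  89.]
shift [0.1807 0.0008 0.1567] rot [-0.0011  0.0029 -0.0047]
```

Emit:
move_arm(increments="-1 0.03 0 0.026 0 0 0; -1 0.06 0 0.052 0 0 0; -1 0.095 0 0.082 0 0 0; -1 0.13 0 0.112 0 0 0; -1 0.16 0 0.138 0 0 0; -1 0.178 0 0.155 0 0 0; -1 0.179 0 0.156 0 0 0; -1 0.179 0 0.156 0 0 0")

```text
time_s: 26.05
tcp_pos: [0.4316, -0.3009, 0.1383]
ee_rot: [[-1.0, 0.001, 0.001], [-0.001, -0.0, -1.0], [-0.001, -1.0, 0.0]]
wrist_force: [0.3, 0.3, -0.1]
gripper_width: 0.999
```

```bash
python3 go.py 431.7 -301.7 19.5 90; python3 -c "
from h import *
im,d=look('top','6')
im,d=look('side','6');cv2.imwrite('pics/s6z.png',cv2.resize(im[220:400,230:430,::-1],(660,594),interpolation=3))
"
```

```text
t 26.05 tcp [ 431.6 -300.9  138.3] jaw -89.94 tilt [-4.00e-02 -5.73e+01  2.00e-02] F [ 0.3  0.3 -0.1] w 86.9 j [-17.  17. -20.   0. -53. 107.]
shift [0.     0.1188 0.0008] rot [-0.0003  0.001  -0.0007]
```

View pics/s6z.png

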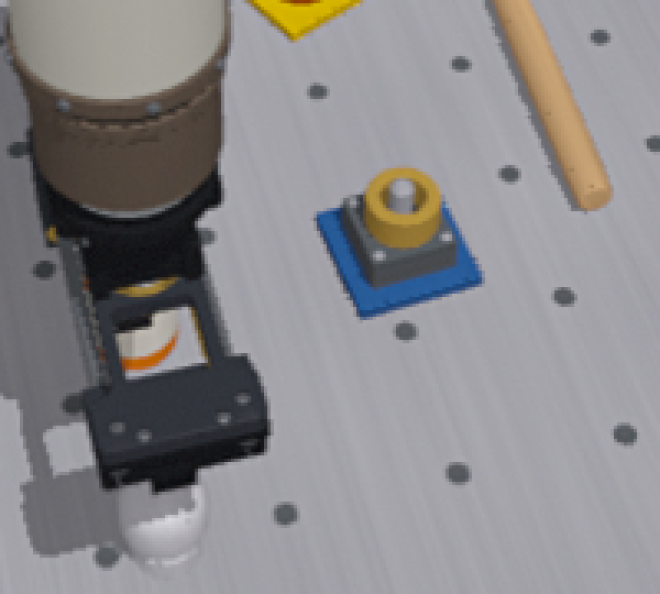

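Emit:
move_arm(increments="-1 0 0.03 0.001 0 0 0; -1 0 0.06 0.001 0 0 0; -1 0 0.09 0.001 0 0 0; -1 0 0.112 0.001 0 0 0; -1 0 0.118 0.001 0 0 0; -1 0 0.118 0.001 0 0 0; 0 0 0.118 0.001 0 0 0; 1 0 0.118 0.001 0 0 0")

```text
time_s: 26.95
tcp_pos: [0.4329, -0.3017, 0.0214]
ee_rot: [[-1.0, 0.003, 0.003], [-0.003, -0.001, -1.0], [-0.003, -1.0, 0.001]]
wrist_force: [0.5, -0.3, -0.2]
gripper_width: 0.895
```

Emit:
move_arm(increments="1 0 0 0 0 0 0; 1 0 0 0 0 0 0; 1 0 0 0 0 0 0; 1 0 0 0 0 0 0; 1 0 0 0 0 0 0; 1 0 0 0 0 0 0")

```text
time_s: 27.55
tcp_pos: [0.4317, -0.3016, 0.0203]
ee_rot: [[-1.0, 0.0, 0.002], [-0.002, -0.0, -1.0], [-0.0, -1.0, 0.0]]
wrist_force: [0.6, -0.9, 2.5]
gripper_width: 0.541
```

Emit:
move_arm(increments="1 0 -0.02 0 0 0 0; 1 0 -0.05 0 0 0 0; 1 0 -0.09 0 0 0 0; 1 0 -0.13 0 0 0 0; 1 0 -0.13 0 0 0 0; 1 0 -0.13 0 0 0 0")

```text
time_s: 28.15
tcp_pos: [0.4312, -0.3009, 0.1499]
ee_rot: [[-1.0, 0.0, 0.001], [-0.001, 0.001, -1.0], [-0.0, -1.0, -0.001]]
wrist_force: [-1.2, 0.1, -3.5]
gripper_width: 0.541
```

```bash
python3 go.py 611 -144 150 90; python3 -c "
from h import *
P=cloud('top',np.load('top6.npy'))*1000
m=(np.hypot(P[...,0]-611,P[...,1]+144)<35)&(P[...,2]>52)&(P[...,2]<63);print(cv2.minAreaRect(P[m][:,:2].astype(np.float32)))"
```

```text
t 28.15 tcp [ 431.2 -300.9  149.9] jaw -89.92 tilt [-3.00e-02 -5.73e+01 -6.00e-02] F [-1.2  0.1 -3.5] w 47.1 j [-17.  16. -19.  -0. -54. 107.]
shift [-1.800e-01  1.000e-04 -1.567e-01] rot [ 0.0011  0.0014 -0.0005]
((614.1799926757812, -140.98182678222656), (34.81187057495117, 46.3166389465332), 27.73174285888672)
```

Emit:
move_arm(increments="1 -0.015 0 -0.013 0 0 0; 1 -0.045 0 -0.039 0 0 0; 1 -0.08 0 -0.07 0 0 0; 1 -0.115 0 -0.1 0 0 0; 1 -0.148 0 -0.129 0 0 0; 1 -0.17 0 -0.148 0 0 0; 1 -0.18 0 -0.157 0 0 0; 1 -0.18 0 -0.157 0 0 0")

```text
time_s: 28.95
tcp_pos: [0.611, -0.1427, 0.147]
ee_rot: [[-1.0, -0.005, 0.004], [-0.004, 0.001, -1.0], [0.005, -1.0, -0.001]]
wrist_force: [0.2, -0.3, -3.8]
gripper_width: 0.543
```

Emit:
move_arm(increments="1 0 0 0 0 0 0; 1 0 0.015 0 0 0 0; 1 0 0.03 0 0 0 0; 1 0 0.04 0 0 0 0; 1 0 0.04 0 0 0 0; 1 0 0.04 0 0 0 0")

```text
time_s: 29.55
tcp_pos: [0.6111, -0.1448, 0.1103]
ee_rot: [[-1.0, -0.0, 0.002], [-0.002, -0.0, -1.0], [0.0, -1.0, 0.0]]
wrist_force: [0.9, 0.4, -2.9]
gripper_width: 0.536
```

```bash
python3 go.py 611 -144 78.3 90; python3 -c "
from h import *
im,d=look('top','7')
im,d=look('side','7');cv2.imwrite('pics/s7z.png',cv2.resize(im[190:330,270:430,::-1],(640,560),interpolation=3))
"
```

```text
t 29.55 tcp [ 611.1 -144.8  110.3] jaw -89.91 tilt [ 0.00e+00 -5.73e+01  2.00e-02] F [ 0.9  0.4 -2.9] w 46.7 j [  1.  28.  -8.   0. -55.  89.]
shift [ 0.0001  0.032  -0.0008] rot [-0.0003  0.0015  0.0001]
```

View pics/s7z.png

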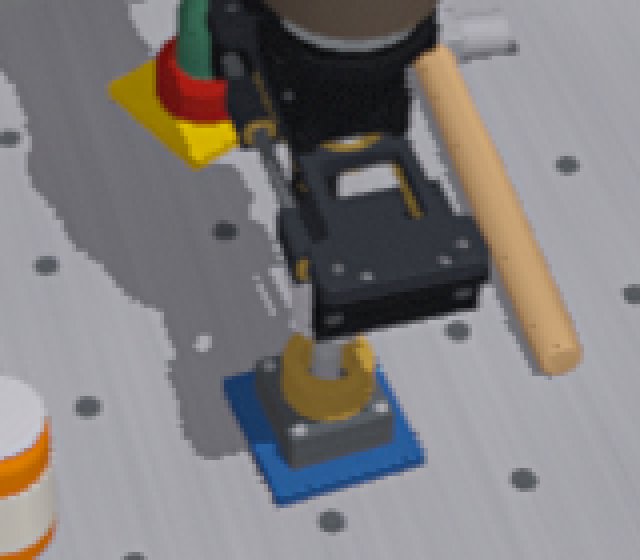

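Cap is held above the stack; the pin at zoom (328,360) is central in the collar. Lower it.

Emit:
move_arm(increments="1 0 0.008 -0.0008 0 0 0; 1 0 0.016 -0.0008 0 0 0; 1 0 0.022 -0.0008 0 0 0; 1 0 0.027 -0.0008 0 0 0; 1 0 0.03 -0.0008 0 0 0; 1 0 0.031 -0.0008 0 0 0; 1 0 0.031 -0.0008 0 0 0")

```text
time_s: 30.35
tcp_pos: [0.6114, -0.1433, 0.079]
ee_rot: [[-1.0, -0.0, 0.002], [-0.002, -0.0, -1.0], [0.0, -1.0, 0.0]]
wrist_force: [0.3, -0.2, -2.8]
gripper_width: 0.539
```

Emit:
move_arm(increments="1 0 0.001 0 0 0 0; 1 0 0.001 0 0 0 0")

```text
time_s: 30.55
tcp_pos: [0.6116, -0.1433, 0.0784]
ee_rot: [[-1.0, 0.001, 0.002], [-0.002, -0.0, -1.0], [-0.001, -1.0, 0.0]]
wrist_force: [0.4, 0.3, -3.7]
gripper_width: 0.538
```

Emit:
move_arm(increments="1 0 0.001 0 0 0 0; 1 0 0.001 0 0 0 0")

```text
time_s: 30.75
tcp_pos: [0.6117, -0.1433, 0.0783]
ee_rot: [[-1.0, 0.001, 0.003], [-0.003, -0.0, -1.0], [-0.001, -1.0, 0.0]]
wrist_force: [-2.2, -0.2, 4.2]
gripper_width: 0.544
```

Contact at 78.3 mm as expected. Release and retreat.

Emit:
move_arm(increments="0 0 -0.0005 0 0 0 0; -1 0 -0.0005 0 0 0 0; -1 0 -0.0005 0 0 0 0; -1 0 -0.0005 0 0 0 0; -1 0 -0.0005 0 0 0 0; -1 0 -0.03 0 0 0 0; -1 0 -0.07 0 0 0 0; -1 0 -0.1 0 0 0 0")

```text
time_s: 31.55
tcp_pos: [0.6119, -0.1435, 0.1791]
ee_rot: [[-1.0, 0.002, 0.002], [-0.002, -0.001, -1.0], [-0.002, -1.0, 0.001]]
wrist_force: [1.1, -0.2, 0.9]
gripper_width: 0.989
```

Emit:
move_arm(increments="-1 0.03 -0.03 0.03 0 0 0; -1 0.06 -0.06 0.06 0 0 0; -1 0.09 -0.06 0.1 0 0 0; -1 0.12 -0.06 0.14 0 0 0; -1 0.14 -0.06 0.18 0 0 0; -1 0.15 -0.06 0.22 0 0 0; -1 0.15 -0.06 0.22 0 0 0")

```text
time_s: 32.25
tcp_pos: [0.46, -0.3674, 0.2368]
ee_rot: [[-1.0, -0.0, -0.003], [0.003, -0.001, -1.0], [0.0, -1.0, 0.001]]
wrist_force: [0.7, -0.4, -1.2]
gripper_width: 0.999
```

```bash
python3 -c "
from h import *
im2,d2=look('top','8');im,d=look('side','8')
cv2.imwrite('pics/s8z.png',cv2.resize(im[150:330,250:430,::-1],(600,600),interpolation=3))
P=cloud('top',d2)*1000
for k,(x,y,a,b,R) in dict(cap=(611,-144,88,125,40),spire=(614,100,45,110,30),can=(441,-163,85,97,40),jar=(434,151,55,67,40),pur1=(652,225,17,32,36),pur2=(536,246,17,32,36)).items():
  w=P[(np.hypot(P[...,0]-x,P[...,1]-y)<R)&(P[...,2]>a)&(P[...,2]<b)]
  if len(w)>4: c,s,_=cv2.minAreaRect(w[:,:2].astype(np.float32)); print(k,np.round(c,1),np.round(s,1),np.percentile(w[:,2],95).round(1))
print(sense()['tcp_pos'],sense()['time_s'])
"
```

```text
cap [ 609.8 -143.7] [46.7 46.2] 120.6
spire [613.7 101.2] [34.  35.4] 92.6
can [ 441.6 -162.9] [47.2 46.5] 94.3
jar [434.4 151.1] [43.  42.7] 64.5
pur1 [651.3 225. ] [56.6 56.5] 28.8
pur2 [534.2 243.1] [58.  54.4] 28.5
[ 0.46120821 -0.36440904  0.23664352] 32.35
```

View pics/s8z.png

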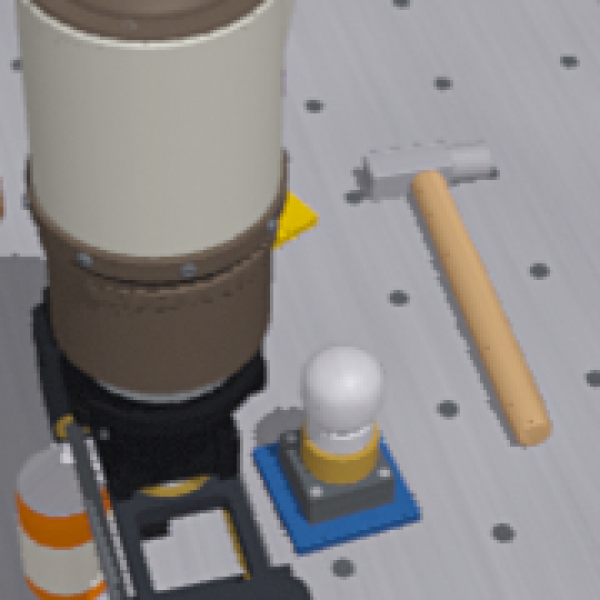

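View pics/top8.png

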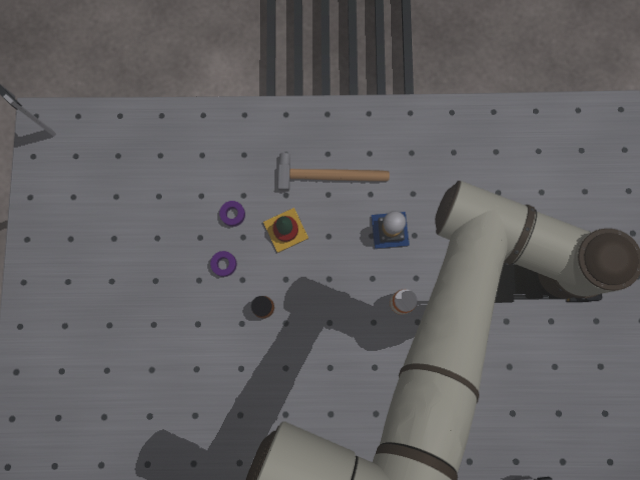

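The pictures show both heads stacked upright: the ball cap at side-zoom (342,390), the spire on the flange at top (286,228). The bystanders are unmoved.

```bash
python3 -c "
from station import r,sense
print(sense()['wrist_force']);print(r.finish_job())"
```

```text
[ 0.03723574 -0.12129104 -0.13618965]
the job is handed in; nothing more can be done
None
```

Both post heads are assembled and released, and I handed the job in at about 32 s. The blue stand holds the rosette, then the collar, then the ball cap. The yellow stand holds the red flange, then the green spire.

- **Seating:** Each part met the one below within about 0.5 mm of the expected height. The rosette, flange and collar each showed the pin inside in the side pictures. For the two closed-top parts, the cap and spire, I relied on the contact height and on how well they were centred.
- **Final position:** The last top view put the cap and spire within about 1.5 mm of their pin axes. The tops read about 121 mm (118 expected) and 93 mm (96 expected), which is within depth noise.
- **Bystanders:** The jar and can measured unmoved, and the hammer looked unmoved in the pictures. I did not touch the two purple rings. One of them, partly cut off by the measuring window, read about 3 mm different from its first measurement.
- **Disagreements:** The two cameras differed by about 2–3 mm throughout, so I averaged them. The last collar outline was partly hidden and gave no usable centre. In the last side picture the arm hid the yellow stand, so its final check is from the top view only.

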